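Slide a loaded inspection board out over the upward-looking viewer and hold it

ROBOT

A 7-joint arm with a two-finger parallel gripper is mounted at the origin on the work surface. World frame = base frame: x ahead of the robot, y to its left, z up, the work surface at z = 0. Lengths are in mm, angles in rad, forces in N, time in s.
With the tool pointing down it reaches from about 400 to 850 mm from the base axis. Payload 4.5 kg.
Tool frame: the origin (TCP) lies between the finger pads; the fingertips stand 14 mm ahead of it and the grasp point (between the pads) lies 5 mm behind it; z points along the fingers, y is the line along which they close (so a half turn about z gives the same grasp; the last joint's range is limited). The gripper opens to 88 mm and grips with 3 to 60 N. Pads are 18 mm wide; open, the fingers measure 123 mm over their backs; the gripper's body (75 mm by 187 mm) begins 45 mm behind the grasp point.
Start: joints at [-1.263, 0.689, -0.195, 1.565, 0.157, 0.902, -0.215], TCP at [168.974, 601.747, 252.743] pointing down, gripper open.
Joint ranges: [-3.01, 3.01], [-0.46, 2.08], [-1.47, 1.51], [0.13, 2.56], [-1, 4.14], [0.04, 2.09], [-2.66, 2.66]. Speed limits (rad/s): [2.57, 2.57, 3.14, 3.14, 3.14, 3.14, 3.14].

INTERFACE

Orientations are given as [roll, pitch, yaw] about the fixed x, y, z axes, in that order (R = Rz(yaw) Ry(pitch) Rx(roll)).
In Python, from bench import arm, eyes, order gives the robot as it stands.
- The arm moves only by the shell command python3 -m crank 'ROWS' [FORCE]. ROWS is JSON, a list of rows, each a list of 3 entries, a list of its own where there are three numbers: the shift along the tool's x, y, z in cm, then the turn about the tool's z in degrees, then the finger opening in cm, from 0 to 8.81. A call has 1 to 8 rows; each row shifts and turns the commanded pose from where the row before left it, along the tool's axes as they then stand; what a row does not reach is not made up. A row lasts 1/10 s, in which the tool goes at most 50 mm and 8.59 degrees, less where a joint would pass 70% of its speed; a pose out of reach is approached as far as the arm can. A call is refused whole if a number of a shift passes 5 or a number of a turn 8.59, either way. A call with a gripper value outside its range is refused whole. The fingers move at their own pace and stop on an object; FORCE is the grip in N (left out, the last holds). Time passes only in rows, so rows that do not move let the fingers close. It gives the time, the measured TCP pose, the force, the opening and the grip force at its end, in the units of the state.
- arm.read_state(): the state, without advancing time (a new reading comes with each control period).
- eyes.read_camera(name): name is "scene" or "top"; returns the picture (400x640x3 uint8, red, green, blue); there is no depth.
- eyes.camera_model(name): a dict with "fov_y" (degrees; the focal length in pixels is half the picture's height over the tangent of half this angle, whatever the lens; pixels are square), "cx", "cy" (the principal point, pixels), "k1" (the pictures are not rectified: a ray, as slopes to the right and down, at radius r is drawn at 1 + k1 r^2 times it, then the intrinsics apply), "R" (3x3) and "t" (3): a world point X has camera coordinates R X + t. Camera axes: x right, y down, z forward; pixel columns grow to the right and rows downward; lengths in mm; the calibration is good to about 2 mm. A picture is of the moment at which its call begins. camera_model takes no time and is no camera call.
- order.sign_off(): hands the job in; it is judged then, once.
The state is a dict: "clock": time; "q": joint angles; "joint_velocities": joint speeds; "tau": joint torques, N m; "eef_pos": TCP position; "ee_rot": TCP orientation; "force": force on the tool from outside, world axes, zero at the start; "ft_torque": the same for the moment, N m; "width": finger opening in mm; "finger_force": force on a finger pad.
Only numpy, scipy, OpenCV 4.12 (cv2) and the standard library are available. Lean on these libraries where they do the work, as an engineer would, in place of code of your own. Each camera call takes 0.05 s, during which the arm holds its last target. There are 200 camera calls.

TASK

Lower the brass sample plate over the two steel pins of the blue board until it lies flush, without dropping it, and let go of it. Then take the board by its black handle and slide it out along the grey riser, keeping it flat on the riser, between the two red posts of the white viewer until the board's front edge is in line with the posts; the board must not touch the viewer. The loaded board would tip off the riser by itself, so finish while still holding it level by the handle, and leave the jar, the parts tray and the screwdriver where they are.

Things in the scene. Friction and masses are not known exactly. Their poses are not given: they have to be found in the camera images.
- plate: Loose brass sample plate, 98 (x) x 56 (y) x 10 mm, 0.35 kg, lying flat. Origin: centre of underside. Two 12 mm through holes at x = -34 and +34 mm, y = 0. In its middle an upright orange grip, 36 (x) x 16 (y) mm, 10 to 50 mm above the underside: pinch it along the plate's y. A half turn makes no difference. Starts left or right of the riser on the table, turned up to 0.35 rad.
- board: Loose blue board, 100 (x) x 220 (y) x 10 mm, 0.5 kg, lying on the riser. Origin: centre of underside. +y points to its front edge, outward to the viewer. It has a 40 x 36 mm window with a pin on either side near the front, and a handle near the rear. Steady at the start, also with the plate on; loaded, it tips forward when more than about 95 mm overhangs the riser.
- nest (a point): Point on the top face of the board midway between its pins (board x 0, y 65, z 10 mm); axes as the board. Two upright steel pins at x = -34 and +34 mm from here, 8 mm diameter, 20 mm tall above the board's top, tips tapered over the last 7 mm. The plate's origin is here when seated flush, its x along the board's x.
- board_handle (a point): Middle of the board's upright black handle block (board x 0, y -85 mm), 35 mm above the board's underside; axes as the board. The block is 44 (x) x 20 (y) mm and stands from 10 to 55 mm above the underside: pinch it along the board's y.
- board_front (a point): Middle of the board's front edge, half way up its thickness (board x 0, y 110, z 5 mm); axes as the board.
- riser: Fixed low grey steel riser, top plate 130 (x) x 220 (y) mm, top face 60 mm above the table. Origin: centre of its underside. Its +y points to the viewer; the front edge is at y = 110 mm.
- viewer: Fixed white upward-looking viewer beyond the riser's front edge, turned as the riser: housing 160 (x) x 112 (y) x 30 mm, black lens ring of 60 mm diameter, 40 mm high, at its origin (table height). Two red posts, 10 mm diameter, 74 mm high, at x = -70 and +70 mm, y = 50 mm; the board passes between with 15 mm to spare each side.
- mark (a point): Point midway between the two red posts, 65 mm above the table (viewer x 0, y 50 mm); axes as the viewer: +y is the outward slide direction. The board's front edge must come here. It lies 114 to 138 mm beyond the riser's front edge.
- jar: Bystander: green glass jar with white lid, 48 mm diameter, 60 mm high; origin: centre of its underside.
- parts_tray: Bystander: white divided tray of small brass parts, 90 (x) x 60 (y) x 22 mm; origin: centre of its underside.
- screwdriver: Bystander: screwdriver, 150 mm long, lying on the table between the robot and the riser; origin near its middle.
Things that resemble listed ones, but are neither listed nor needed, are in the scene too. Several things have the shape of the board; the one meant has the colours described above.

How it is judged:
By the outcome, as a careful person would: the job done as asked, in the order asked, and still so for the second after the job is handed in, while the arm keeps its last pose, push and grip.
It also fails if it takes over 61 s, if anything falls off the work surface, if the arm or the gripper's body presses on something with over 40 N, if the wrist force passes 120 N, or if a joint passes its speed limit or range.

## Working session

There is one attempt and no reset: what is moved stays moved. The work goes in short steps, Python scripts to look and compute and a shell command to move; the robot and the scene stay as the last step left them, time stands still between calls to the robot, and variables do not carry over. Pictures are saved under pics/ and viewed, at most 10 in all, crops included, and the job is handed in when it is done.

```bash
mkdir -p pics; cat > h.py <<'E'
import numpy as np, cv2
from bench import arm, eyes, order
def ray(name,u,v):
    m=eyes.camera_model(name); f=200/np.tan(np.radians(m["fov_y"])/2)
    d=np.array([(u-m["cx"])/f,(v-m["cy"])/f]); s=d.copy()
    for _ in range(30): s=d/(1+m["k1"]*(s@s))
    R=np.array(m["R"]);t=np.array(m["t"])
    return -R.T@t, R.T@np.array([s[0],s[1],1])
def onz(name,u,v,z):
    o,d=ray(name,u,v); return o+d*(z-o[2])/d[2]
def proj(name,X):
    m=eyes.camera_model(name); f=200/np.tan(np.radians(m["fov_y"])/2)
    c=np.array(m["R"])@np.array(X,float)+np.array(m["t"]); s=c[:2]/c[2]; s=s*(1+m["k1"]*(s@s))
    return s*f+[m["cx"],m["cy"]]
E
python3 - <<'E'
from h import *
for n in("scene","top"):
    im=eyes.read_camera(n); cv2.imwrite(f"pics/{n}0.png",im[:,:,::-1]); m=eyes.camera_model(n); print(n,m["fov_y"],m["k1"],(-np.array(m["R"]).T@np.array(m["t"])).round())
print(arm.read_state())
E
```

```text
scene 43.75595842369471 -0.004393940998987993 [1055.  493. 1165.]
top 57.17132700120038 -0.00019718429733419954 [ 402.  -11. 1071.]
{'clock': 0.1, 'q': array([-1.26320667,  0.68989711, -0.19451814,  1.56622598,  0.15728071,
        0.90248597, -0.21510307]), 'joint_velocities': array([ 0.00072863, -0.00214211, -0.00143185, -0.00324953, -0.00052106,
        0.00020654, -0.00019013]), 'tau': array([-2.78371343e-03, -5.28498352e+01, -1.27132427e+00, -1.53836864e+01,
       -5.26146346e-02,  1.97510664e-03,  5.36040068e-05]), 'eef_pos': array([168.87972766, 601.19476528, 251.99577143]), 'ee_rot': array([-3.13996769e+00,  1.03012920e-04,  2.86786113e+00]), 'force': array([ 0.70605126, -0.25297392,  0.22567362]), 'ft_torque': array([ 0.01289383, -0.0240073 ,  0.04396097]), 'finger_force': 0.0, 'width': 87.90768535072006}
```

View pics/scene0.png

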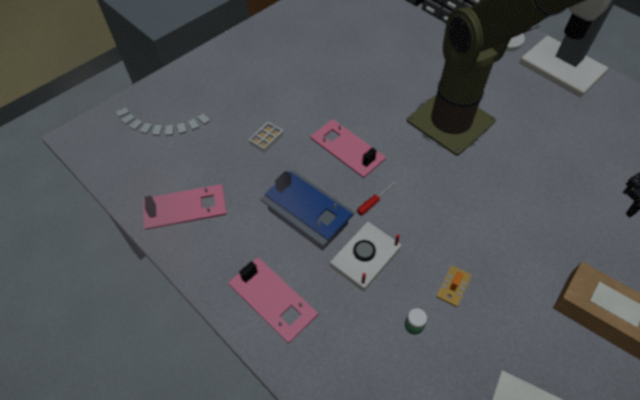

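View pics/top0.png

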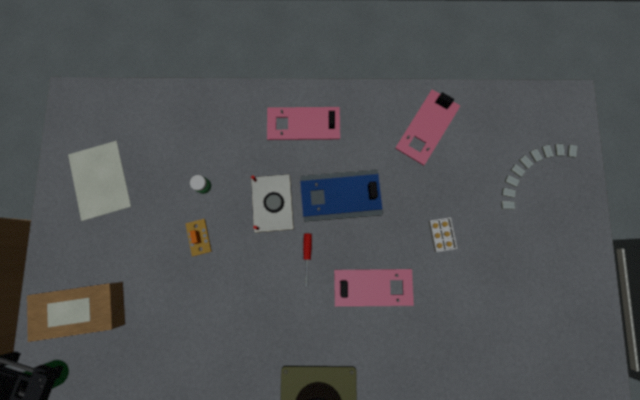

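The scene view shows the blue board at (308,207), viewer at (365,254), brass plate with orange grip at (454,286), jar at (416,320), and tray at (266,135). In the top view these are at (342,195), (272,203), (198,237), (200,184) and (443,235), with the screwdriver at (307,250).

Board candidates in the top view are pink (303,123), pink (428,127), pink (374,288) and blue on the riser (342,195), so I choose the blue one. The only plate candidate is brass with an orange grip at (198,237); the parts in the tray at (443,235) are too small.

```bash
python3 - <<'E'
from h import *
ims={n:eyes.read_camera(n) for n in("scene","top")}
t=ims["top"]; cv2.imwrite("pics/crop1.png",cv2.resize(t[155:270,170:400,::-1],None,fx=3.4,fy=3.4,interpolation=cv2.INTER_CUBIC))
def blobs(n,lo,hi,name,z,roi=None,mina=8):
    hsv=cv2.cvtColor(ims[n],cv2.COLOR_RGB2HSV); m=cv2.inRange(hsv,lo,hi)
    if roi: k=np.zeros_like(m); a,b,c,d=roi; k[c:d,a:b]=1; m*=k
    for c in cv2.findContours(m,0,2)[0]:
        if cv2.contourArea(c)<mina: continue
        r=cv2.minAreaRect(c); mm=cv2.moments(c); u=(mm['m10']/mm['m00'],mm['m01']/mm['m00'])
        P=np.array([onz(n,*p,z)[:2] for p in cv2.boxPoints(r)])
        print(n,name,np.round(u,1),"A",cv2.contourArea(c),"ctr",P.mean(0).round(1),"sides",np.linalg.norm(P[1]-P[0]).round(1),np.linalg.norm(P[2]-P[1]).round(1),"ang",np.round([np.arctan2(*(P[1]-P[0])[::-1]),np.arctan2(*(P[2]-P[1])[::-1])],3))
for n,R in(("top",dict(pl=(180,215,212,262),bd=(295,390,165,225),vw=(245,298,170,238))),("scene",dict(pl=(430,480,260,310),bd=(255,358,165,240),vw=(325,410,215,292)))):
    blobs(n,(8,90,60),(30,255,255),"plate@10",10,R['pl'],60)
    blobs(n,(3,200,150),(14,255,255),"grip@50",50,R['pl'])
    blobs(n,(100,120,40),(130,255,255),"board@70",70,R['bd'],200)
    blobs(n,(0,0,0),(179,255,32),"dark@115",115,R['bd'])
    blobs(n,(0,140,40),(5,255,255),"post@74",74,R['vw'],2); blobs(n,(174,140,40),(179,255,255),"post@74",74,R['vw'],2)
    blobs(n,(0,0,120),(179,60,255),"viewer@30",30,R['vw'],200)
E
```

```text
top plate@10 [198.3 237. ] A 610.0 ctr [450.4 348.1] sides 57.4 99.5 ang [-1.365 -2.89 ]
top board@70 [340.6 194.9] A 2685.5 ctr [566.2 -60. ] sides 219.5 100.2 ang [-1.467 -3.066]
top dark@115 [372.2 190.2] A 103.0 ctr [ 571.9 -141. ] sides 20.4 43.7 ang [-1.463 -3.06 ]
top post@74 [255.3 226.9] A 2.5 ctr [475.4 171.8] sides 3.6 9.8 ang [-0.434 -2.022]
top post@74 [253.1 177.2] A 3.5 ctr [613.3 182.8] sides 3.9 10.1 ang [-0.753 -2.346]
top viewer@30 [272.1 202.9] A 1875.0 ctr [549.1 136.4] sides 109.4 156.0 ang [-1.497 -3.056]
scene plate@10 [453.5 285.9] A 588.0 ctr [455.1 353.2] sides 100.4 56.0 ang [-2.862  1.853]
scene board@70 [312.6 207. ] A 2201.5 ctr [567.1 -55.3] sides 108.3 236.1 ang [-2.852  1.625]
scene viewer@30 [365.1 253.6] A 2253.0 ctr [551.3 139. ] sides 170.5 116.8 ang [-3.024  1.53 ]
```

View pics/crop1.png

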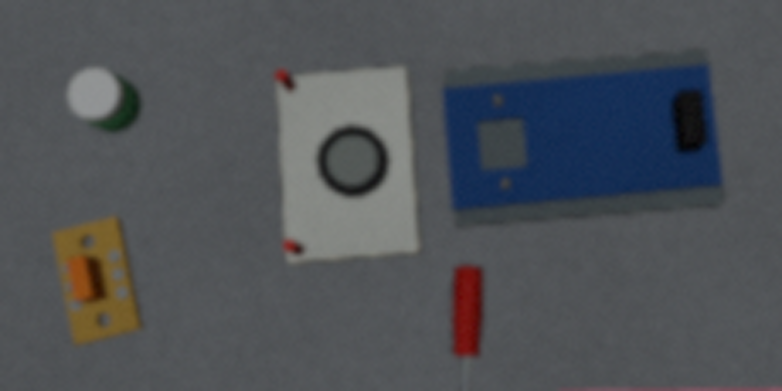

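The crop confirms the choice: a blue board with a grey window at (500,145), pins at (497,100) and (505,184), and a black handle at (690,120). The brass plate's orange grip is at (85,278) and its holes at (87,241) and (103,320). Next I refine these positions from averaged frames.

```bash
cat >> h.py <<'E'
def avg(n,k=4): return np.mean([eyes.read_camera(n) for _ in range(k)],0).astype(np.uint8)
def quad(n,im,lo,hi,roi,z,S=4):
    a,b,c,d=roi; hsv=cv2.cvtColor(cv2.resize(im[c:d,a:b],None,fx=S,fy=S,interpolation=cv2.INTER_CUBIC),cv2.COLOR_RGB2HSV)
    cs=cv2.findContours(cv2.inRange(hsv,lo,hi),0,1)[0]; ct=max(cs,key=cv2.contourArea)
    P=np.array([onz(n,(p[0]+.5)/S-.5+a,(p[1]+.5)/S-.5+c,z)[:2] for p in ct[:,0]],np.float32)
    r=cv2.minAreaRect(P); B=cv2.boxPoints(r); C=B.mean(0); out=[]
    for i in range(4):   # refine edges by line fits
        e=B[(i+1)%4]-B[i]; L=np.linalg.norm(e); e/=L; nn=np.array([-e[1],e[0]])
        s=(P-B[i])@e; h=(P-B[i])@nn; k=(abs(h)<5)&(s>.12*L)&(s<.88*L)
        v=cv2.fitLine(P[k],cv2.DIST_HUBER,0,.01,.01).ravel(); out.append(v)
    cor=[]
    for i in range(4):
        v,w=out[i-1],out[i]; t=np.linalg.solve(np.array([v[:2],-w[:2]]).T,w[2:]-v[2:]); cor.append(v[2:]+t[0]*v[:2])
    cor=np.array(cor); return cor.mean(0),[np.linalg.norm(cor[1]-cor[0]),np.linalg.norm(cor[2]-cor[1])],[np.arctan(v[1]/v[0]) if abs(v[0])>abs(v[1]) else np.arctan(-v[0]/v[1]) for v in out]
BR=((12,90,50),(30,255,255)); BL=((100,110,30),(130,255,255)); WH=((0,0,95),(179,70,255)); OR=((3,190,110),(11,255,255))
def show(l,q): print(l,"ctr",np.round(q[0],1),"sides",np.round(q[1],1),"yaw",np.round(q[2],3))
E
python3 - <<'E'
from h import *
t=avg("top"); s=avg("scene"); cv2.imwrite("pics/t_avg.png",t[:,:,::-1]); cv2.imwrite("pics/s_avg.png",s[:,:,::-1])
show("plate t",quad("top",t,(8,90,50),(30,255,255),(180,215,212,262),10))
show("plate s",quad("scene",s,(8,90,50),(30,255,255),(430,480,260,310),10))
show("grip t",quad("top",t,*OR,(180,215,212,262),50)); show("grip s",quad("scene",s,*OR,(430,480,260,310),50))
show("board t",quad("top",t,*BL,(295,390,165,225),70)); show("board s",quad("scene",s,*BL,(255,358,165,240),70))
show("viewer t",quad("top",t,*WH,(245,298,170,238),30)); show("viewer s",quad("scene",s,*WH,(325,410,215,292),30))
show("handle t",quad("top",t,(0,0,0),(179,255,36),(362,385,178,205),115))
for p in((497,100),(505,184)): print("pin",onz("top",170+p[0]/3.4-.35,155+p[1]/3.4-.35,80).round(1))
for p in((87,241),(103,320)): print("hole",onz("top",170+p[0]/3.4-.35,155+p[1]/3.4-.35,10).round(1))
for p in((280,74),(287,243)): print("post",onz("top",170+p[0]/3.4-.35,155+p[1]/3.4-.35,74).round(1))
c=onz("top",170+353/3.4-.35,155+160/3.4-.35,40);print("lens",c.round(1))
E
```

```text
plate t ctr [450.4 348.1] sides [55.8 97.6] yaw [0.258 0.257 0.258 0.271]
plate s ctr [455.  353.6] sides [52.6 99. ] yaw [0.277 0.254 0.266 0.26 ]Traceback (most recent call last):
  File "<stdin>", line 5, in <module>
  File "h.py", line 18, in quad
    cs=cv2.findContours(cv2.inRange(hsv,lo,hi),0,1)[0]; ct=max(cs,key=cv2.contourArea)
                                                           ~~~^^^^^^^^^^^^^^^^^^^^^^^^
ValueError: max() iterable argument is empty
```

```bash
python3 - <<'E'
from h import *
t=cv2.imread("pics/t_avg.png")[:,:,::-1].copy(); s=cv2.imread("pics/s_avg.png")[:,:,::-1].copy()
h=cv2.cvtColor(t,cv2.COLOR_RGB2HSV); print(h[237,194:205].tolist()); h=cv2.cvtColor(s,cv2.COLOR_RGB2HSV); print(h[278:290:2,457].tolist())
def T(l,*a):
    try: show(l,quad(*a))
    except Exception as e: print(l,e)
T("board t","top",t,*BL,(295,390,165,225),70); T("board s","scene",s,*BL,(255,358,165,240),70)
T("viewer t","top",t,*WH,(245,298,170,238),30); T("viewer s","scene",s,*WH,(325,410,215,292),30)
T("handle t","top",t,(0,0,0),(179,255,36),(362,385,178,205),115)
for p in((497,100),(505,184)): print("pin",onz("top",170+p[0]/3.4-.35,155+p[1]/3.4-.35,80).round(1))
for p in((87,241),(103,320)): print("hole",onz("top",170+p[0]/3.4-.35,155+p[1]/3.4-.35,10).round(1))
for p in((280,74),(287,243)): print("post",onz("top",170+p[0]/3.4-.35,155+p[1]/3.4-.35,74).round(1))
print("lens",onz("top",170+353/3.4-.35,155+160/3.4-.35,40).round(1))
E
```

```text
[[14, 221, 141], [13, 218, 130], [13, 226, 98], [12, 223, 64], [12, 235, 52], [14, 225, 59], [18, 185, 84], [20, 172, 107], [20, 149, 116], [19, 113, 113], [20, 90, 108]]
[[13, 201, 147], [13, 200, 148], [14, 199, 147], [14, 198, 130], [18, 168, 100], [20, 150, 117]]
board t ctr [566.5 -59.8] sides [216.9 100.1] yaw [0.099 0.097 0.101 0.102]
board s ctr [569.5 -52.7] sides [219.8  97. ] yaw [0.102 0.098 0.086 0.094]
viewer t time passes only in moves, steps and waits
viewer s ctr [546.9 139.7] sides [229.1 222.9] yaw [-0.784 -0.784  0.785  0.693]
handle t ctr [ 571.4 -141.3] sides [21.5 43.4] yaw [0.211 0.102 0.169 0.082]
pin [594.    8.8  80. ]
pin [525.6   1.8  80. ]
hole [483.3 358.1  10. ]
hole [416.8 340.5  10. ]
post [615.7 186.4  74. ]
post [477.8 175.7  74. ]
lens [550.  129.5  40. ]
```

```bash
cat >> h.py <<'E'
from scipy.spatial.transform import Rotation as Ro
def go(p,yaw=None):
    s=arm.read_state(); R=Ro.from_euler('xyz',s['ee_rot']).as_matrix(); d=R.T@(np.array(p,float)-s['eef_pos'])/10
    y=np.arctan2(R[1,0],R[0,0]); print("t",round(s['clock'],2),"pos",s['eef_pos'].round(1),"rpy",s['ee_rot'].round(3),"F",s['force'].round(1),"w",round(s['width'],1),"ff",round(s['finger_force'],1),"| shift cm",d.round(2),end=" ")
    if yaw is not None: print("turn deg",round(-np.degrees((yaw-y+np.pi)%(2*np.pi)-np.pi),1))
E
python3 -c "
from h import *
go((450.3,348.6,150),.26+np.pi)"; python3 -m crank '[[[0,0,0],0,8.8]]' | head -c 600
```

```text
t 0.6 pos [168.9 601.8 252.8] rpy [ 3.142 -0.     2.868] F [ 0.3 -0.5  0.2] w 88.2 ff 0.0 | shift cm [-33.93 -16.77  10.27] turn deg -30.6
clock: 0.7
eef_pos: [169.0, 601.8, 252.8]
ee_rot: [3.141, -0.0, 2.868]
force: [0.4, -0.1, -0.9]
width: 88.0
finger_force: 0.0
```

```bash
python3 -m crank '[[[-2,-1,0],0,6],[[-2.8,-1.4,0],0,6],[[-2.8,-1.4,0],0,6],[[-2.8,-1.4,0],0,6],[[-2.8,-1.4,0],0,6],[[-2.8,-1.4,0],0,6],[[-2.8,-1.4,0],0,6],[[-2.8,-1.4,0],0,6]]' >/dev/null
python3 -m crank '[[[-2.8,-1.4,1],0,6],[[-2.8,-1.4,1.5],0,6],[[-2.8,-1.4,2],0,6],[[-2.8,-1.4,2],0,6],[[0,0,2],-7.6,6],[[0,0,1.5],-7.6,6],[[0,0,0],-7.6,6],[[0,0,0],-7.6,6]]' >/dev/null
python3 -m crank '[[[0,0,0],0,6],[[0,0,0],0,6]]' >/dev/null
python3 -c "
from h import *
go((450.3,348.6,150),.26+np.pi)
for n,r in (('top',(140,280,180,290)),('scene',(390,530,220,340))):
    im=eyes.read_camera(n); a,b,c,d=r; cv2.imwrite(f'pics/g_{n}.png',cv2.resize(im[c:d,a:b,::-1],None,fx=3,fy=3))
a=cv2.imread('pics/g_top.png');b=cv2.imread('pics/g_scene.png');h=330;cv2.imwrite('pics/g.png',np.hstack([a[:h,:390],b[:h,:400]]))"
```

```text
t 2.5 pos [440.6 355.2 152.8] rpy [ 3.141  0.    -2.888] F [-0.  -0.5 -0.1] w 60.0 ff 0.0 | shift cm [-0.77 -0.89  0.28] turn deg -0.4
```

```bash
python3 -m crank '[[[-0.8,-0.9,0.3],-0.4,6],[[0,0,2],0,6],[[0,0,2.5],0,6],[[0,0,2.5],0,6],[[0,0,0.5],0,6],[[0,0,0],0,6]]' >/dev/null
python3 -c "
from h import *
go((450.3,348.6,30),.26+np.pi)
a=eyes.read_camera('top')[190:280,150:250,::-1];b=eyes.read_camera('scene')[250:340,400:500,::-1]
cv2.imwrite('pics/g.png',cv2.resize(np.hstack([a,b]),None,fx=4,fy=4,interpolation=cv2.INTER_CUBIC))"
```

```text
t 3.2 pos [450.6 347.8  74.1] rpy [-3.140e+00 -1.000e-03 -2.878e+00] F [ 0.5 -0.   0.3] w 59.9 ff 0.0 | shift cm [0.   0.09 4.41] turn deg 0.2
```

View pics/g.png

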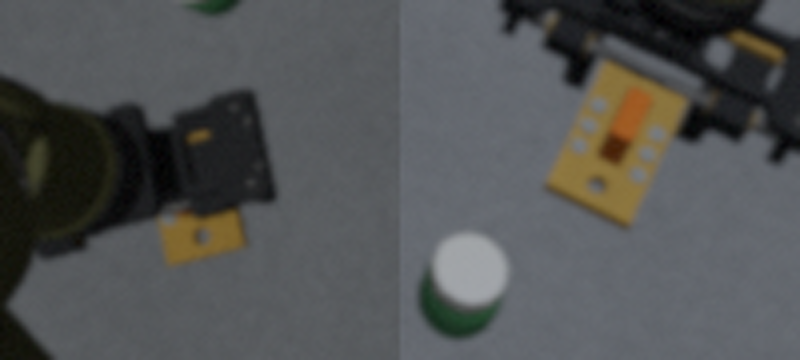

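The fingers (right half, tips at about (578,80) and (695,128)) straddle the orange grip at (630,110), and the jar at (465,290) is clear. I lower and close.

```bash
python3 -m crank '[[[0,0.1,1.5],0,6],[[0,0,1.5],0,6],[[0,0,1.0],0,6],[[0,0,0.4],0,6],[[0,0,0],0,4],[[0,0,0],0,1],[[0,0,0],0,1],[[0,0,0],0,1]]' 45
python3 -m crank '[[[0,0,0],0,1],[[0,0,0],0,1],[[0,0,0],0,1]]' 
python3 -c "
from h import *
go((450.3,348.6,30),.26+np.pi)"
```

```text
clock: 4.1
eef_pos: [450.4, 349.6, 31.2]
ee_rot: [3.141, 0.001, -2.878]
force: [-0.9, 0.5, -0.7]
width: 30.0
finger_force: 0.0
clock: 4.4
eef_pos: [450.3, 349.9, 31.0]
ee_rot: [3.141, 0.001, -2.878]
force: [-0.3, 0.4, 2.1]
width: 15.9
finger_force: 45.0
t 4.4 pos [450.3 349.9  31. ] rpy [ 3.141e+00  1.000e-03 -2.878e+00] F [-0.3  0.4  2.1] w 15.9 ff 45.0 | shift cm [ 0.03 -0.13  0.1 ] turn deg 0.2
```

```bash
python3 -m crank '[[[0,0,-1],0,1],[[0,0,-2],0,1],[[0,0,-3],0,1],[[0,0,-3],0,1],[[0,0,-3],0,1],[[0,0,-2],0,1],[[0,0,0],4.7,1],[[0,0,0],4.7,1]]' >/dev/null
python3 -c "
from h import *
go((560,5.1,151),.099+np.pi)"
```

```text
t 5.2 pos [450.1 348.8 171.7] rpy [-3.142  0.    -3.046] F [-0.3 -0.8 -4.6] w 15.7 ff 45.0 | shift cm [ -7.65 -35.27   2.07] turn deg -0.2
```

```bash
python3 -m crank '[[[-0.3,-1.3,0],0,1],[[-0.5,-2.4,0],0,1],[[-0.6,-2.8,0],0,1],[[-0.6,-2.8,0],0,1],[[-0.6,-2.8,0],0,1],[[-0.6,-2.8,0],0,1],[[-0.6,-2.8,0],0,1],[[-0.6,-2.8,0],0,1]]' >/dev/null
python3 -m crank '[[[-0.6,-2.8,0],0,1],[[-0.6,-2.8,0],0,1],[[-0.6,-2.8,0],0,1],[[-0.6,-2.8,0],0,1],[[-0.6,-2.3,0],0,1],[[-0.4,-1.2,0],0,1],[[-0.2,-0.6,0],0,1],[[0,0,0],0,1]]' >/dev/null
python3 -c "
from h import *
go((560,5.1,151),.099+np.pi)"
```

```text
t 6.8 pos [565.3   0.7 170.6] rpy [ 3.141 -0.    -3.042] F [-0.4 -0.4 -4.1] w 15.8 ff 45.0 | shift cm [0.48 0.49 1.96] turn deg 0.0
```

```bash
python3 -m crank '[[[0.5,0.5,0],0,1],[[0,0,1.5],0,1],[[0,0,1.5],0,1],[[0,0,0.7],0,1],[[0,0,0],0,1],[[0,0,0],0,1]]' >/dev/null
python3 -c "
from h import *
go((560,5.1,131),.099+np.pi)
a=eyes.read_camera('top')[150:240,270:370,::-1];b=eyes.read_camera('scene')[170:260,270:370,::-1]
cv2.imwrite('pics/n1.png',cv2.resize(np.hstack([a,b]),None,fx=4,fy=4,interpolation=cv2.INTER_CUBIC))"
```

```text
t 7.4 pos [559.9   6.7 134.1] rpy [ 3.141  0.    -3.04 ] F [-0.8  0.6 -4.5] w 15.8 ff 45.0 | shift cm [ 0.01 -0.16  0.31] turn deg 0.1
```

View pics/n1.png

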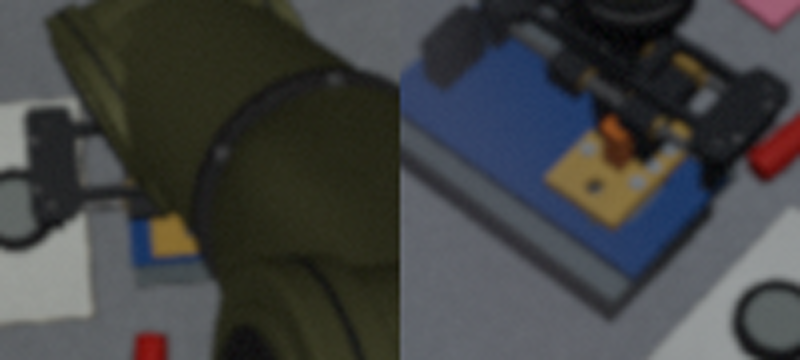

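Left half (top view): the arm hides most of the plate; its corner shows at (175,240). Right half (scene view): the held plate is above the board's front end with its visible hole at (595,186), so I compare that hole with the pin in the same camera.

```bash
cat >> h.py <<'E'
def blob(im,u,v,r,f,S=6):
    u0,v0=int(u)-r,int(v)-r; c=cv2.resize(im[v0:v0+2*r+1,u0:u0+2*r+1],None,fx=S,fy=S,interpolation=cv2.INTER_CUBIC)
    g=f(cv2.cvtColor(c,cv2.COLOR_RGB2HSV).astype(float),c.astype(float)); w=np.clip(g-(g.min()+g.max())/2,0,None)
    yy,xx=np.indices(w.shape); return np.array([(xx*w).sum()/w.sum(),(yy*w).sum()/w.sum()])/S-.5+.5/S+[u0,v0]
pinf=lambda h,c:-h[...,1]
holef=lambda h,c:-h[...,2]
E
python3 - <<'E'
from h import *
s=cv2.imread("pics/s_avg.png")[:,:,::-1].copy(); t=cv2.imread("pics/t_avg.png")[:,:,::-1].copy()
n=np.array([560,5,80]); ex=np.array([np.cos(.099),np.sin(.099),0])
for k in(-34,34):
    P=n+k*ex
    for nm,im in(("scene",s),("top",t)):
        p=proj(nm,P); b=blob(im,*np.round(p),4,pinf); print("pin",k,nm,p.round(1),b.round(1),onz(nm,*b,80).round(1))
s2=avg("scene",3); st=arm.read_state()['eef_pos']; b=blob(s2,270+(595-400)/4,170+186/4,3,holef); z=st[2]-31+10
print("hole",b,onz("scene",*b,z-1).round(1),"expected for centred",(st+34*ex).round(1)[:2])
show("plate",quad("scene",s2,(12,90,50),(30,255,255),(400-100,345,195,235),z))
cv2.imwrite("pics/x.png",cv2.resize(np.hstack([s[180:240,290:360,::-1],s2[180:240,290:360,::-1]]),None,fx=5,fy=5,interpolation=cv2.INTER_CUBIC))
E
```

```text
pin -34 scene [334.8 204.1] [336.7 202.3] [518.6   1.2  80. ]
pin -34 top [318.2 208.6] [318.2 208.5] [526.3   1.7  80. ]
pin 34 scene [318.1 221.2] [319.9 220. ] [588.    8.9  80. ]
pin 34 top [316.  184.1] [316. 184.] [594.    8.5  80. ]
hole [317.89026268 216.08283514] [597.4  11.6 112.2] expected for centred [594.1   9.1]Traceback (most recent call last):
  File "<stdin>", line 10, in <module>
  File "h.py", line 24, in quad
    v=cv2.fitLine(P[k],cv2.DIST_HUBER,0,.01,.01).ravel(); out.append(v)
      ~~~~~~~~~~~^^^^^^^^^^^^^^^^^^^^^^^^^^^^^^^
cv2.error: OpenCV(4.12.0) /io/opencv/modules/imgproc/src/linefit.cpp:50: error: (-215:Assertion failed) count > 0 in function 'fitLine2D_wods'
```

```bash
python3 - <<'E'
from h import *
s=cv2.imread("pics/s_avg.png")[:,:,::-1].copy(); t=cv2.imread("pics/t_avg.png")[:,:,::-1].copy()
for k in(-34,34):
    P=np.array([450.3+k*np.cos(.26),349+k*np.sin(.26),10])
    for nm,im in(("scene",s),("top",t)):
        p=proj(nm,P); b=blob(im,*np.round(p),3,holef); print("hole",k,nm,P.round(1)[:2],p.round(1),b.round(1),onz(nm,*b,10).round(1))
s2=avg("scene",2); go((560.1,5.1,131),.099+np.pi)
cv2.imwrite("pics/x.png",cv2.resize(np.hstack([s[180:240,290:360,::-1],s2[180:240,290:360,::-1],s[265:305,420:490,::-1].repeat(1,0)[:60] if 0 else s[255:315,420:490,::-1]]),None,fx=3.8,fy=3.8,interpolation=cv2.INTER_CUBIC))
E
```

```text
hole -34 scene [417.4 340.3] [458.4 272.3] [459.4 269.6] [409.4 337.5  10. ]
hole -34 top [417.4 340.3] [200.1 248.6] [199.6 248.6] [417.2 341.4  10. ]
hole 34 scene [483.2 357.7] [448.2 293.7] [449.  295.4] [485.5 362.   10. ]
hole 34 top [483.2 357.7] [195.4 225.6] [194.9 225.6] [483.1 358.9  10. ]
t 7.75 pos [560.2   5.7 134. ] rpy [ 3.142e+00  1.000e-03 -3.042e+00] F [-0.5  0.  -4.6] w 15.8 ff 45.0 | shift cm [ 0.01 -0.05  0.3 ] turn deg 0.0
```

View pics/x.png

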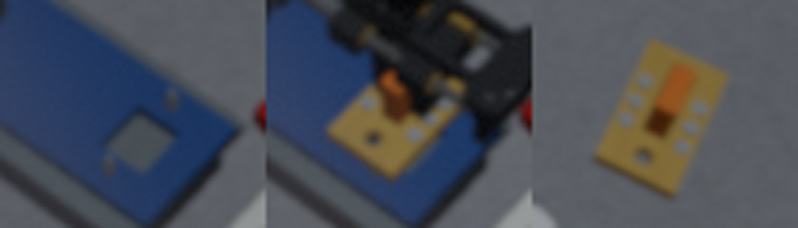

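The left panel shows the pins at (110,165) and (172,97). The middle panel shows the held plate's hole at (373,138), and the right panel its original hole at (643,155). The held hole's camera bias matches the original one, so the plate sits centred in the gripper and I can lower it with force checks.

```bash
python3 -m crank '[[[0,-0.05,0.5],0,1],[[0,0,0.5],0,1],[[0,0,0.3],0,1],[[0,0,0],0,1]]' |tr '\n' ' '
python3 -m crank '[[[0,0,0.2],0,1],[[0,0,0.2],0,1],[[0,0,0.2],0,1],[[0,0,0],0,1]]'|tr '\n' ' '
python3 -m crank '[[[0,0,0.2],0,1],[[0,0,0],0,1]]'|tr '\n' ' '
```

```text
clock: 8.15 eef_pos: [559.5, 5.2, 120.0] ee_rot: [3.142, -0.001, -3.042] force: [-0.3, 0.2, -4.5] width: 15.7 finger_force: 45.0 clock: 8.55 eef_pos: [559.8, 5.2, 114.4] ee_rot: [3.142, -0.0, -3.042] force: [-0.2, 0.2, -3.8] width: 15.7 finger_force: 45.0 clock: 8.75 eef_pos: [559.9, 5.2, 112.5] ee_rot: [3.142, -0.0, -3.042] force: [0.5, -1.4, -4.3] width: 15.7 finger_force: 45.0
```

```bash
python3 -m crank '[[[0,0,0.2],0,1],[[0,0,0.2],0,1],[[0,0,0.2],0,1],[[0,0,0],0,1]]'|tr '\n' ' '
python3 -m crank '[[[0,0,0.2],0,1],[[0,0,0.1],0,1],[[0,0,0.1],0,1],[[0,0,0],0,1]]'|tr '\n' ' '
python3 -m crank '[[[0,0,0.1],0,1],[[0,0,0],0,1]]'|tr '\n' ' '
```

```text
clock: 9.15 eef_pos: [559.8, 5.2, 106.3] ee_rot: [3.142, -0.001, -3.042] force: [-0.9, -0.1, -4.4] width: 15.7 finger_force: 45.0 clock: 9.55 eef_pos: [559.9, 5.2, 102.6] ee_rot: [3.142, -0.0, -3.042] force: [-0.3, -0.6, -3.5] width: 15.9 finger_force: 45.0 clock: 9.75 eef_pos: [560.0, 5.2, 101.6] ee_rot: [3.142, -0.0, -3.042] force: [1.0, -0.3, -4.5] width: 15.4 finger_force: 45.0
```

```bash
python3 -m crank '[[[0,0,0.1],0,1],[[0,0,0],0,1]]'|tr '\n' ' '
python3 -m crank '[[[0,0,0.1],0,1],[[0,0,0],0,1]]'|tr '\n' ' '
```

```text
clock: 9.95 eef_pos: [560.1, 5.2, 101.0] ee_rot: [-3.142, 0.0, -3.042] force: [-0.1, 0.2, -0.8] width: 15.5 finger_force: 45.0 clock: 10.15 eef_pos: [560.1, 5.2, 101.0] ee_rot: [-3.141, 0.001, -3.042] force: [-3.7, -0.6, 8.8] width: 15.7 finger_force: 45.0
```

Contact at the height that means flush (underside at 70). I release and retreat.

```bash
python3 -m crank '[[[0,0,-0.1],0,1.5],[[0,0,0],0,2.5],[[0,0,0],0,4],[[0,0,0],0,6],[[0,0,0],0,6],[[0,0,0],0,6],[[0,0,0],0,6]]' |tr '\n' ' '
python3 -m crank '[[[0,0,-0.5],0,6],[[0,0,-1],0,6],[[0,0,-2],0,6],[[0,0,-2],0,6],[[0,0,-1],0,6],[[0,0,0],0,6]]' |tr '\n' ' '
python3 -c "
from h import *
go((574.9,-144.2,165),.099+np.pi)"
```

```text
clock: 10.85 eef_pos: [560.0, 5.2, 100.6] ee_rot: [3.142, -0.0, -3.042] force: [-0.6, 0.1, -0.4] width: 59.7 finger_force: 0.0 clock: 11.45 eef_pos: [561.0, 5.3, 167.5] ee_rot: [3.141, 0.004, -3.042] force: [0.7, -0.5, -0.2] width: 60.1 finger_force: 0.0 t 11.45 pos [561.    5.3 167.5] rpy [ 3.141  0.004 -3.042] F [ 0.7 -0.5 -0.2] w 60.1 ff 0.0 | shift cm [  0.11 -15.01   0.24] turn deg 0.0
```

```bash
python3 -m crank '[[[0,-1.5,0],0,6],[[0,-3,0],0,6],[[0,-3,0],0,6],[[0,-3,0],0,6],[[0,-2.5,0],0,6],[[0,-1.5,0],0,6],[[0,-0.5,0],0,6],[[0,0,0],0,6]]' >/dev/null
python3 - <<'E'
from h import *
go((574.9,-144.2,90),.099+np.pi)
t=avg("top",2); s=avg("scene",2)
try: show("board t",quad("top",t,*BL,(295,390,165,225),70))
except Exception as e: print(e)
cv2.imwrite('pics/p1.png',cv2.resize(np.hstack([t[150:240,270:400,::-1],s[150:240,240:370,::-1]]),None,fx=3,fy=3,interpolation=cv2.INTER_CUBIC))
E
```

```text
t 12.25 pos [ 574.6 -144.3  165.2] rpy [ 3.141e+00 -1.000e-03 -3.043e+00] F [-0.2  0.2 -0.5] w 60.2 ff 0.0 | shift cm [-0.04  0.01  7.52] turn deg -0.0
board t ctr [569.  -97.5] sides [141.3  93.1] yaw [0.101 0.115 0.042 0.102]
```

View pics/p1.png

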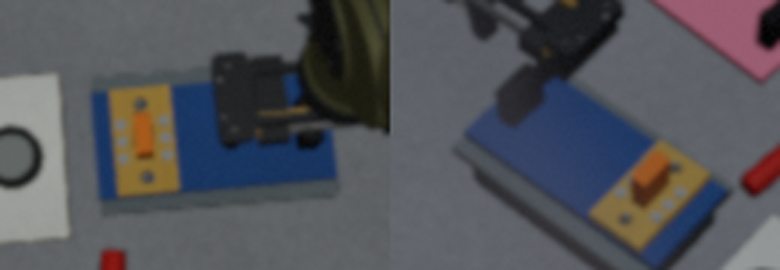

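The left panel shows the plate flat on the board with pins in both holes at (140,104) and (147,177), and the gripper over the handle at (310,140). Next I refine the viewer's pose, then grasp the handle.

```bash
python3 -m crank '[[[0,0,1.5],0,6],[[0,0,2],0,6],[[0,0,2],0,6],[[0,0,1.2],0,6],[[0,0,0.8],0,6],[[0,0,0],0,4],[[0,0,0],0,2],[[0,0,0],0,1]]' 55 |tr '\n' ' '
python3 -m crank '[[[0,0,0],0,1],[[0,0,0],0,1],[[0,0,0],0,1]]' |tr '\n' ' '
python3 - <<'E'
from h import *
t=cv2.imread("pics/t_avg.png")[:,:,::-1].copy()
go((574.9,-144.2,90),.099+np.pi)
V=cv2.cvtColor(t,cv2.COLOR_RGB2HSV)[...,2]; print(V[203,245:300:4],V[165:240:5,262])
for th in(125,140):
  try: show(f"viewer {th}",quad("top",t,(0,0,th),(179,80,255),(246,297,170,236),30))
  except Exception as e: print(repr(e))
g=cv2.resize(t[165:240,245:300],None,fx=6,fy=6,interpolation=cv2.INTER_CUBIC); h=cv2.cvtColor(g,cv2.COLOR_RGB2HSV)
m=((h[...,0]<8)|(h[...,0]>172))&(h[...,1]>110)&(h[...,2]>60)
n,_,st,ce=cv2.connectedComponentsWithStats(m.astype(np.uint8))
for i in range(1,n):
  if st[i,4]>60: x,y,w,hh,A=st[i]; print("red",A,((np.array([x,y,x+w,y+hh])+.5)/6-.5+[245,165,245,165]).round(1),onz("top",*((ce[i]+.5)/6-.5+[245,165]),45).round(1))
E
```

```text
clock: 13.25 eef_pos: [575.5, -144.1, 91.5] ee_rot: [-3.141, 0.001, -3.042] force: [0.1, 0.6, -1.0] width: 38.2 finger_force: 0.0 clock: 13.55 eef_pos: [575.2, -143.6, 91.2] ee_rot: [3.141, 0.001, -3.042] force: [-0.5, 0.8, 2.9] width: 19.5 finger_force: 55.0 t 13.55 pos [ 575.2 -143.6   91.2] rpy [ 3.141e+00  1.000e-03 -3.042e+00] F [-0.5  0.8  2.9] w 19.5 ff 55.0 | shift cm [ 0.04 -0.06  0.12] turn deg 0.1
[ 86  85 126 138 135  37  88  88  88  40 130 139  84  86] [ 86  86  88 135 136 137 138 121 130 137 136 134 135 125  86]
viewer 125 ctr [549.3 136.2] sides [106.  153.1] yaw [0.087 0.083 0.091 0.077]
viewer 140 ctr [551.5  90.4] sides [ 9.9 24.9] yaw [ 0.14   0.021  0.754 -0.193]
red 383 [250.8 175.2 254.8 179.6] [620.2 190.3  45. ]
red 335 [253.1 225.6 257.4 228.6] [477.5 178.2  45. ]
```

Handle gripped. Posts and lens agree on the mark at about (545.7, 179.7), viewer yaw 0.085. The TCP target for the handle is (562.3, -14.6).

```bash
python3 -m crank '[[[0,0.2,0.03],0.2,1],[[0,0.5,0],0.2,1],[[0,0.7,0],0.2,1],[[0,0.7,0],0.2,1],[[0,0.5,0],0,1],[[0,0.3,0],0,1],[[0,0,0],0,1]]' |tr '\n' ' '
python3 -c "
from h import *
go((562.3,-14.6,91),.085+np.pi)"
```

```text
clock: 14.25 eef_pos: [572.9, -118.1, 91.2] ee_rot: [-3.137, 0.001, -3.058] force: [0.3, -4.4, 4.7] width: 19.6 finger_force: 55.1 t 14.25 pos [ 572.9 -118.1   91.2] rpy [-3.137e+00  1.000e-03 -3.058e+00] F [ 0.3 -4.4  4.7] w 19.6 ff 55.1 | shift cm [ 0.2  10.4  -0.03] turn deg -0.1
```

```bash
python3 -m crank '[[[0,0.3,0],0,1],[[0,0.6,0],0,1],[[0.03,0.8,0],0,1],[[0.03,0.8,0],0,1],[[0.03,0.8,0],0,1],[[0.03,0.8,0],0,1],[[0.03,0.6,0],0,1],[[0,0.3,0],0,1]]' |tr '\n' ' '
python3 -m crank '[[[0,0,0],0,1],[[0,0,0],0,1]]'|tr '\n' ' '
python3 -c "
from h import *
go((562.3,-14.6,91),.085+np.pi)"
```

```text
clock: 15.05 eef_pos: [567.3, -68.6, 91.2] ee_rot: [-3.137, 0.001, -3.058] force: [1.0, -6.4, 5.5] width: 19.5 finger_force: 55.1 clock: 15.25 eef_pos: [567.3, -68.2, 91.1] ee_rot: [-3.138, 0.001, -3.058] force: [1.4, -5.6, 4.9] width: 19.7 finger_force: 55.0 t 15.25 pos [567.3 -68.2  91.1] rpy [-3.138e+00  1.000e-03 -3.058e+00] F [ 1.4 -5.6  4.9] w 19.7 ff 55.0 | shift cm [ 0.06  5.38 -0.01] turn deg -0.1
```

```bash
python3 -m crank '[[[0,0.3,0],0,1],[[0.02,0.6,0],0,1],[[0.02,0.8,0],0,1],[[0.02,0.8,0],0,1],[[0,0.8,0],0,1],[[0,0.6,0],0,1],[[0,0.3,0],0,1],[[0,0,0],0,1]]' |tr '\n' ' '
python3 -m crank '[[[0,0,0],0,1]]'|tr '\n' ' '
python3 - <<'E'
from h import *
go((562.3,-14.6,91),.085+np.pi)
t=avg("top",3); s=avg("scene",3); cv2.imwrite("pics/t2.png",t[:,:,::-1]);cv2.imwrite("pics/s2.png",s[:,:,::-1])
cv2.imwrite('pics/p2.png',cv2.resize(np.hstack([t[160:240,240:340,::-1],s[190:270+20-20,310:410,::-1]]),None,fx=4,fy=4,interpolation=cv2.INTER_CUBIC))
E
```

```text
clock: 16.05 eef_pos: [563.4, -27.5, 91.5] ee_rot: [-3.136, 0.002, -3.059] force: [0.1, -6.6, 8.2] width: 19.7 finger_force: 55.0 clock: 16.15 eef_pos: [563.5, -27.6, 91.5] ee_rot: [-3.136, 0.002, -3.059] force: [-0.1, -6.7, 7.2] width: 19.4 finger_force: 55.0 t 16.15 pos [563.5 -27.6  91.5] rpy [-3.136e+00  2.000e-03 -3.059e+00] F [-0.1 -6.7  7.2] w 19.4 ff 55.0 | shift cm [0.01 1.3  0.04] turn deg -0.1
```

View pics/p2.png

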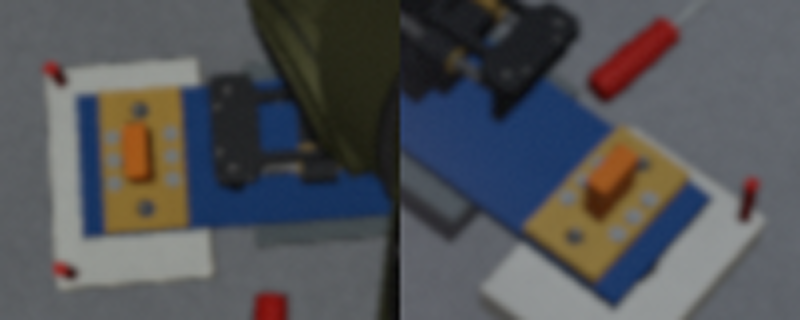

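Left panel (top view): the board's front edge runs from (77,97) to (85,236), about 13 mm short of the posts at (52,72) and (64,270), with even gaps on both sides. Both panels show the plate seated and the board flat. I measure the front edge now.

```bash
cat >> h.py <<'E'
def edge(nm,im,exp,yaw,z=70):
    ex=np.array([np.cos(yaw),np.sin(yaw),0]); ey=np.array([-ex[1],ex[0],0]); g=np.arange(-14,14,.25); R=[]
    h=cv2.cvtColor(im,cv2.COLOR_RGB2HSV)[...,1].astype(np.float32)
    for k in np.arange(-42,43,4):
        p=np.array([proj(nm,np.r_[exp,z]+k*ex+d*ey) for d in g],np.float32)
        v=cv2.remap(h,p[:,:1],p[:,1:],cv2.INTER_LINEAR).ravel(); R.append((k,g[np.argmin(np.convolve(np.gradient(v),np.ones(9),'same')[6:-6])+6]))
    R=np.array(R); c=np.polyfit(R[:,0],R[:,1],1); print(nm,"edge offset from expected",np.median(R[:,1]),"slope",c[0].round(3)); return R
E
python3 - <<'E'
from h import *
t=cv2.imread("pics/t2.png")[:,:,::-1].copy(); s=cv2.imread("pics/s2.png")[:,:,::-1].copy()
p=arm.read_state()['eef_pos'][:2]; e=p+195*np.array([-np.sin(.083),np.cos(.083)]); print(e)
for n,i in(("top",t),("scene",s)): print(edge(n,i,e,.083)[::3,1])
g=cv2.resize(t[165:240,245:300],None,fx=6,fy=6,interpolation=cv2.INTER_CUBIC); h=cv2.cvtColor(g,cv2.COLOR_RGB2HSV)
t0=cv2.imread("pics/t_avg.png")[:,:,::-1].copy(); hs=cv2.cvtColor(t0,cv2.COLOR_RGB2HSV)
# lens centre from dark ring in first picture
r=cv2.resize(t0[185:221,258:290],None,fx=6,fy=6,interpolation=cv2.INTER_CUBIC); m=(r.max(2)<85).astype(np.uint8)
c=max(cv2.findContours(m,0,1)[0],key=cv2.contourArea); el=cv2.fitEllipse(c); u=(np.array(el[0])+.5)/6-.5+[258,185]; L=onz("top",*u,40); print("lens",L.round(1),"axes px",np.round(el[1],1))
print("mark",L[:2]+50*np.array([-np.sin(.085),np.cos(.085)]))
E
```

```text
[547.30676342 166.7594791 ]
top edge offset from expected -4.0 slope -0.003
[-3.5  -4.   -4.75 -5.   -3.25 -3.75 -4.25 -4.75]Traceback (most recent call last):
  File "<stdin>", line 4, in <module>
  File "h.py", line 46, in edge
    p=np.array([proj(nm,np.r_[exp,z]+k*ex+d*ey) for d in g],np.float32)
                ~~~~^^^^^^^^^^^^^^^^^^^^^^^^^^^
  File "h.py", line 12, in proj
    m=eyes.camera_model(name); f=200/np.tan(np.radians(m["fov_y"])/2)
ValueError: time passes only in moves, steps and waits
```

```bash
sed -i 's/eyes.camera_model(name)/CM(name)/; 3i import functools\nCM=functools.lru_cache(eyes.camera_model)' h.py
sed -i '/^import functools/,$!b' h.py; head -5 h.py
python3 - <<'E'
from h import *
L=lambda f:cv2.imread("pics/"+f)[:,:,::-1].copy()
t,s,t0,s0=map(L,("t2.png","s2.png","t_avg.png","s_avg.png"))
p=arm.read_state()['eef_pos'][:2]; d=np.array([-np.sin(.083),np.cos(.083)]); e=p+195*d; print("exp",e.round(1))
for n,i in(("top",t),("scene",s)): edge(n,i,e,.083)
print("initial"); 
for n,i in(("top",t0),("scene",s0)): edge(n,i,np.array([555.8,50.2]),.099)
ex=np.array([d[1],-d[0]])
for k in(-34,34):
    P=np.r_[p+150*d+k*ex,85]; u=proj("top",P); b=blob(t,*np.round(u),3,holef); print("hole/pin exp",P.round(1),"seen@80",onz("top",*b,80).round(1),"@85",onz("top",*b,85).round(1))
r=cv2.resize(t0[185:221,258:290],None,fx=6,fy=6,interpolation=cv2.INTER_CUBIC); m=(r.max(2)<85).astype(np.uint8)
c=max(cv2.findContours(m,0,1)[0],key=cv2.contourArea); el=cv2.fitEllipse(c); u=(np.array(el[0])+.5)/6-.5+[258,185]; Q=onz("top",*u,40); print("lens",Q.round(1),"dia mm",np.round(np.array(el[1])/6,1))
print("mark",Q[:2]+50*np.array([-np.sin(.085),np.cos(.085)]))
E
```

```text
import numpy as np, cv2
from bench import arm, eyes, order
import functools
CM=functools.lru_cache(eyes.camera_model)
def ray(name,u,v):
exp [547.3 166.8]
top edge offset from expected -4.0 slope -0.003
scene edge offset from expected 1.5 slope 0.017
initial
top edge offset from expected -1.875 slope -0.003
scene edge offset from expected 6.75 slope 0.027
hole/pin exp [517.2 119.1  85. ] seen@80 [516.8 115.9  80. ] @85 [516.2 115.2  85. ]
hole/pin exp [584.9 124.7  85. ] seen@80 [584.4 121.6  80. ] @85 [583.4 120.9  85. ]
lens [549.2 129.8  40. ] dia mm [20.5 20.8]
mark [544.90932985 179.61479414]
```

```bash
python3 - <<'E'
from h import *
P1=cv2.imread("pics/p1.png")[:,:390,::-1].copy(); P1=cv2.resize(P1,(130,90),interpolation=cv2.INTER_AREA)
f=np.zeros((400,640,3),np.uint8); f[150:240,270:400]=P1
t=cv2.imread("pics/t2.png")[:,:,::-1].copy()
def run(l,im,roi):
    for nm,lo,hi,z in(("brass",(8,90,50),(30,255,255),80),("grip",(5,190,100),(16,255,255),120)):
        show(l+nm,quad("top",im,lo,hi,roi,z)) if nm=="brass" else None
        a,b,c,d=roi; h=cv2.cvtColor(im,cv2.COLOR_RGB2HSV)[c:d,a:b]; m=cv2.moments(cv2.inRange(h,lo,hi),True); print(l,nm,m['m00'],onz("top",m['m10']/m['m00']+a,m['m01']/m['m00']+c,z).round(1))
run("seat ",f,(298,338,170,222)); run("now ",t,(258,292,175,225))
d=np.array([-np.sin(.083),np.cos(.083)]); print("nest exp now",arm.read_state()['eef_pos'][:2]+150*d)
E
```

```text
seat brass ctr [559.9   3.8] sides [52.9 98.3] yaw [0.097 0.104 0.098 0.1  ]
seat  brass 602.0 [559.4   4.   80. ]
seat  grip 85.0 [557.2   3.8 120. ]
now brass ctr [550.6 119. ] sides [53.7 96.3] yaw [0.076 0.08  0.083 0.08 ]
now  brass 603.0 [550.4 118.7  80. ]
now  grip 80.0 [549.5 118.7 120. ]
nest exp now [551.0374765  121.91439264]
```

```bash
python3 -m crank '[[[0,0.2,0.03],0,1],[[0,0.35,0.02],0,1],[[0,0.4,0],0,1],[[0,0.3,0],0,1],[[0,0.2,0],0,1],[[0,0,0],0,1],[[0,0,0],0,1]]' |tr '\n' ' '
python3 - <<'E'
from h import *
go((562.3,-14.6,91),.085+np.pi)
t=avg("top",3); s=avg("scene",3); cv2.imwrite("pics/t3.png",t[:,:,::-1]);cv2.imwrite("pics/s3.png",s[:,:,::-1])
roi=(254,288,175,225); show("plate",quad("top",t,(8,90,50),(30,255,255),roi,80))
edge("top",t,np.array([545.3,179.7]),.083)
cv2.imwrite('pics/p3.png',cv2.resize(np.hstack([t[160:240,235:335,::-1],s[190:270,310:410,::-1]]),None,fx=4,fy=4,interpolation=cv2.INTER_CUBIC))
E
```

```text
clock: 17.15 eef_pos: [562.7, -15.1, 91.6] ee_rot: [-3.134, 0.002, -3.061] force: [0.7, -10.7, 13.2] width: 19.7 finger_force: 55.0 t 17.15 pos [562.7 -15.1  91.6] rpy [-3.134e+00  2.000e-03 -3.061e+00] F [  0.7 -10.7  13.2] w 19.7 ff 55.0 | shift cm [0.03 0.06 0.05] turn deg -0.2
plate ctr [550.  131.1] sides [53.7 96.3] yaw [0.081 0.081 0.084 0.084]
top edge offset from expected -5.125 slope 0.007
```

View pics/p3.png

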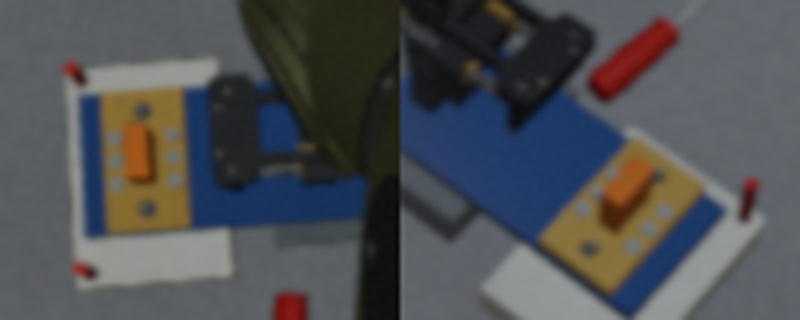

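The plate and board look fine, with the front edge at (82,97)-(88,236) still about 2.5 mm short of the post line. The rising drag comes from my downward push, so I ease it a little and creep forward.

```bash
python3 -c "
from h import *
s=arm.read_state();print(s['ft_torque'].round(2))"
python3 -m crank '[[[0,0.05,-0.04],0,1],[[0,0.05,-0.03],0,1],[[0,0,0],0,1]]' |tr '\n' ' '
python3 - <<'E'
from h import *
go((562.3,-14.6,91),.085+np.pi); print(arm.read_state()['ft_torque'].round(2))
t=avg("top",2); show("plate",quad("top",t,(8,90,50),(30,255,255),(254,288,175,225),80))
E
```

```text
[-1.95 -0.08 -0.03]
clock: 17.75 eef_pos: [562.3, -13.3, 91.7] ee_rot: [-3.135, 0.002, -3.06] force: [1.1, -8.6, 7.0] width: 19.9 finger_force: 55.0 t 17.75 pos [562.3 -13.3  91.7] rpy [-3.135e+00  2.000e-03 -3.060e+00] F [ 1.1 -8.6  7. ] w 19.9 ff 55.0 | shift cm [ 0.01 -0.12  0.07] turn deg -0.2
[-1.89 -0.26 -0.09]
plate ctr [549.8 132.8] sides [53.5 96.2] yaw [0.079 0.077 0.086 0.083]
```

```bash
python3 -m crank '[[[0,0.06,0],0,1],[[0,0.04,0],0,1],[[0,0,0],0,1],[[0,-0.07,0],0,1],[[0,-0.08,0.02],0,1],[[0,0,0],0,1],[[0,0,0],0,1]]' |tr '\n' ' '
python3 - <<'E'
from h import *
go((562.3,-14.6,91),.085+np.pi); print(arm.read_state()['ft_torque'].round(2))
t=avg("top",3); cv2.imwrite("pics/t4.png",t[:,:,::-1]); show("plate",quad("top",t,(8,90,50),(30,255,255),(254,288,175,225),80)); edge("top",t,np.array([545.3,179.7]),.083)
E
```

```text
clock: 18.55 eef_pos: [562.3, -12.9, 91.6] ee_rot: [-3.136, 0.002, -3.059] force: [0.1, -6.7, 8.3] width: 19.6 finger_force: 55.0 t 18.55 pos [562.3 -12.9  91.6] rpy [-3.136e+00  2.000e-03 -3.059e+00] F [ 0.1 -6.7  8.3] w 19.6 ff 55.0 | shift cm [ 0.01 -0.17  0.06] turn deg -0.2
[-1.46 -0.13 -0.08]
plate ctr [549.7 133.2] sides [53.6 96. ] yaw [0.082 0.078 0.078 0.078]
top edge offset from expected -3.0 slope -0.008
```

```bash
python3 -m crank '[[[0,0,0],0,1],[[0,0,0],0,1],[[0,0,0],0,1]]' |tr '\n' ' '; python3 -c "
from h import *
print(order.sign_off())"
```

```text
clock: 19.0 eef_pos: [562.3, -12.9, 91.6] ee_rot: [-3.136, 0.002, -3.06] force: [1.3, -6.5, 8.0] width: 19.8 finger_force: 55.0 the job is handed in; nothing more can be done
None
```

I handed the job in at 19.0 s: the plate sits flush on the pins, and the board is still held by its handle (about 0.3° nose-down), with its front edge in line with the posts (0.8 mm short to 1.7 mm past, depending on the measurement).

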